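Seat a gear housing and hold its cover ready for the screws

TASK

Set the orange gear housing fully down onto the dark mounting plate so that the two dowel pins come up through the holes in its feet, lowering it rather than dropping it, and let go. Then pick up the blue cover plate by its lug and finish still holding it, level, still and right way up, about 15 mm above the housing without touching it, each of its four holes centred over a threaded hole, ready for a workmate to start the screws. Leave the battery, the disc box and the bit case where they are.

Things in the scene. Friction and masses are not known exactly. Their poses are not given: they have to be found in the camera images.
- mount: Dark steel mounting plate fixed flat on the bench, 190 (x) x 90 (y) x 12 mm. Origin: centre of its underside. Two upright brass dowel pins, 10 mm diameter with tapered tips, at x = -65 and +65 mm, y = 0, rise 20 mm above its top face. Half-turn symmetric.
- housing: Orange gear housing, 45 mm high, 0.5-0.8 kg. Origin: centre of underside. Body 104 (x) x 60 (y); grip its flat sides across the 60. Feet 10 thick make it 156 long in x; 12 mm holes at x = +-65, y = 0 take the pins. Seated, its origin is 12 mm above the plate's, x axes parallel, either way round. Top face z = 45: opening with brass gears, four 8 mm threaded holes at x = +-41, y = +-19. Half-turn symmetric.
- cover: Blue cover plate, 104 (x) x 60 (y) x 6 mm, about 0.2 kg, lying flat on the bench. Origin: centre of its underside. Four 12 mm through holes at x = +-41, y = +-19 mm. In the middle of its top an upright aluminium grip lug, 50 (x) x 16 (y) mm, z = 6 to 40 mm; grip it across its 16 mm. Half-turn symmetric.
- hole0 (a point): Centre of the cover's hole at x = +41, y = +19 mm, on its underside.
- hole2 (a point): Centre of the cover's hole at x = -41, y = -19 mm, on its underside.
- thread0 (a point): Centre of the housing's threaded hole at x = +41, y = +19 mm, on its top face.
- thread2 (a point): Centre of the housing's threaded hole at x = -41, y = -19 mm, on its top face.
- battery: Black tool battery, 75 x 75 x 64 mm, standing loose on the bench; origin: centre of its underside. Not to be disturbed.
- disc_box: Flat green box of sanding discs, 130 x 130 x 24 mm, loose; origin: centre of its underside. Not to be disturbed.
- bit_case: Green bit case, 110 (x) x 150 (y) x 40 mm, with a small black latch on its -x side, loose; origin: centre of its underside. Not to be disturbed.
There are look-alikes about, which are no part of the job. Several things look just like the cover: the one meant starts farthest from the robot's base.

How it is judged (in metres and radians):
On the way:
1. the housing is fully seated on the mounting plate over both pins, and let go (horizontal distance between housing and mount below 0.003 m and z of housing in the frame of mount between 0.01 and 0.0145 m and angle between the x axis of housing and the x axis of mount, either way round below 0.05 rad and angle between housing's own z axis and vertical below 0.04 rad and contact force between the fingers and housing below 0.5 N and linear speed of housing below 0.02 m/s), for 0.2 s.
At the end, for the whole second after the job is handed in: Housing seated on the plate (3 mm, 0.05 rad, height 2.5 mm) and let go. Cover held in the fingers, still, within 0.07 rad of level, its underside 5 to 26 mm above the housing and touching nothing else, its holes within 4 mm horizontally of the threaded holes, either way round (horizontal distance between housing and mount below 0.003 m and z of housing in the frame of mount between 0.01 and 0.0145 m and angle between the x axis of housing and the x axis of mount, either way round below 0.05 rad and angle between housing's own z axis and vertical below 0.04 rad and contact force between the fingers and housing below 0.5 N and ((horizontal distance between hole0 and thread0 below 0.004 m and horizontal distance between hole2 and thread2 below 0.004 m) or (horizontal distance between hole0 and thread2 below 0.004 m and horizontal distance between hole2 and thread0 below 0.004 m)) and z of cover in the frame of housing between 0.05 and 0.071 m and angle between cover's own z axis and vertical below 0.07 rad and contact force between the fingers and cover above 2 N and contact force between cover and housing below 0.2 N and contact force between cover and mount below 0.2 N and linear speed of cover below 0.015 m/s and angular speed of cover below 0.15 rad/s); the arm keeps its last pose, push and grip.
It fails at once if the housing is dropped (in free fall more than 15 mm above its seat) (z of housing in the frame of mount above 0.027 m and contact force between housing and anything else below 0.05 N).
It fails at once if a bystander is disturbed (moved more than 20 mm) (distance of any of battery, disc_box, bit_case from where it was at the start of the episode above 0.02 m).
It also fails if it takes over 54 s, if anything falls off the work surface, if the arm or the gripper's body presses on something with over 40 N, if the wrist force passes 120 N, or if a joint passes its speed limit or range.

ROBOT

A 6-joint arm with a two-finger parallel gripper is mounted at the origin on the work surface. World frame = base frame: x ahead of the robot, y to its left, z up, the work surface at z = 0. Lengths are in mm, angles in degrees, forces in N, time in s.
With the tool pointing down it reaches from about 300 to 850 mm from the base axis. Payload 4.2 kg.
Tool frame: the origin (TCP) lies at the very end of the fingers, on their centre line; the grasp point (between the pads) lies 19 mm behind it; z points along the fingers, y is the direction in which the jaws open and shut (so a half turn about z gives the same grasp; the last joint's range is limited). The gripper opens to 91 mm and grips with 3 to 60 N. Pads are 32 mm wide; open, the fingers measure 118 mm over their backs; the gripper's body (76 mm by 178 mm) begins 60 mm behind the grasp point.
Start: joints at [67.323, 18.312, 89.639, -0, 72.044, -1.146], TCP at [211.038, 534.889, 213.976] pointing down, gripper open.
Joint ranges: [-177.97, 177.97], [-48.28, 115.42], [12.27, 149.76], [-77.06, 257.06], [2.81, 150.46], [-146.56, 146.56]. Speed limits (degrees/s): [147.25, 147.25, 180, 180, 180, 180].

INTERFACE

Orientations are given as a 3x3 rotation matrix whose columns are the frame's x, y, z axes.
In Python, from cell import get_obs, grab_frame, camera_model, job_done, search_frame, mark_of gives the robot as it stands. The module is installed in compiled form; this text tells all that it offers.
- The arm moves only by the tool jog_arm, never from a script. Its arguments are lists of equal length, an entry for each row: "linear": the shift along the world's x, y, z in cm, a list of three; "roll": the turn about the world's z in rad; "hand": the closure, from 0 (fully open) to 1 (shut). In form: {"linear": [[x, y, z], ...], "roll": [roll, ...], "hand": [hand, ...]}. A call has 1 to 20 rows; each row is the pose to reach, as a shift and turn from the pose commanded when the call began; what a row does not reach only later rows make up. A row lasts 1/8 s, in which the tool goes at most 62.5 mm and 10.7 degrees, less where a joint would pass 70% of its speed; a pose out of reach is approached as far as the arm can. A call with a gripper value outside its range is refused whole. The fingers move at their own pace and stop on an object; "force" is the grip in N (left out, the last holds). Time passes only in rows, so rows that repeat a pose let the fingers close. It gives the time, the measured TCP pose, the force and the opening at its end, in the units of the state.
- get_obs(): the state, without advancing time (a new reading comes with each control period).
- grab_frame(name): name is "scene" or "top" or "wrist"; returns the picture (420x560x3 uint8, blue, green, red); there is no depth.
- camera_model(name): a dict with "intrinsics" (3x3 intrinsics, pixels), "R" (3x3) and "t" (3): a world point X has camera coordinates R X + t; the wrist camera has in their place "T_tool_cam" (4x4, takes a point from camera to tool coordinates, whose origin is the TCP and whose axes are the flange's). Camera axes: x right, y down, z forward; pixel columns grow to the right and rows downward; lengths in mm; the calibration is good to about 2 mm. The wrist camera is an equidistant fisheye: a pixel r from the principal point sees the ray r / f radians off the axis. A picture is of the moment at which its call begins: read the wrist's pose just before it. camera_model takes no time and is no camera call.
- job_done(): hands the job in, once; it reports no verdict.
Trained networks look in the newest picture that a camera, given by its name, has taken for a name from the list of things; names that differ only in an ending like _2 or _b are one class to them, and where a whole thing is asked for, a point or a joint stands for the part that bears it (a point fixed in the world has none). Each returns a list of dicts, best first, with "conf" (0 to 1); they miss things now and then, are a little off and sometimes report something else, mostly with a low value. They report only what shows in the picture. A call takes as long as a camera call. They do not tell look-alikes from the thing itself.
- search_frame(target, camera): "centre" ([x, y, z] in mm, in world coordinates, good to about 4 mm: the middle of the surface that is visible of it).
- mark_of(target, camera): "centre" ([x, y, z] in mm, in world coordinates, good to about 4 mm: a listed point, or the origin of a listed thing).
The state is a dict: "clock": time; "qpos": joint angles; "joint_vel": joint speeds; "effort": joint torques, N m; "tcp_pos": TCP position; "tcp_rot": TCP orientation; "force": force on the tool from outside, world axes, zero at the start; "torque": the same for the moment, N m; "opening": finger opening in mm.
Only numpy, scipy, OpenCV 4.12 (cv2) and the standard library are available. Lean on these libraries where they do the work, as an engineer would, in place of code of your own. Each camera call takes 0.05 s, during which the arm holds its last target. There are 200 camera calls.

## Working session

There is one attempt and no reset: what is moved stays moved. The work goes in short steps, Python scripts to look and compute and a tool call to move; the robot and the scene stay as the last step left them, time stands still between calls to the robot, and variables do not carry over. Pictures are saved under pics/ and viewed, about 8 in all and at most 12, crops included, and the job is handed in when it is done.

Besides the shell and the picture viewer there is one more tool, called after ">>>" in YAML: its name, and indented under it one key for each argument. jog_arm: Moves the arm, as the interface text tells. Its arguments: {"type":"object","properties":{"linear":{"type":"array"},"roll":{"type":"array"},"hand":{"type":"array"},"force":{"type":"number"}},"required":["linear","roll","hand"]}

```bash
mkdir -p pics
python3 - <<'E'
from cell import *
import cv2,numpy as np
s=get_obs();print(s['clock'],s['tcp_pos'],np.round(s['tcp_rot'],3).tolist(),s['opening'],s['force'])
ims=[]
for c in ['scene','top']:
    im=grab_frame(c);cv2.imwrite(f'pics/{c}0.png',im);ims.append(im)
    for t in ['mount','housing','cover','battery','disc_box','bit_case']:
        print(c,t,[(np.round(d['centre']).tolist(),round(d['conf'],2)) for d in mark_of(t,c)])
    m=camera_model(c);print(np.round(m['intrinsics'],1).tolist(),np.round(m['R'],3).tolist(),np.round(m['t']).tolist())
print(camera_model('wrist'))
E
```

```text
0.0 [210.83548697 534.39731679 213.11260716] [[-0.93, 0.367, -0.001], [0.367, 0.93, -0.002], [0.0, -0.002, -1.0]] 91.2315213018565 [ 0.50162514  0.46646435 -0.40694452]
scene mount [([530.0, 44.0, -8.0], 0.82)]
scene housing [([603.0, -301.0, 46.0], 0.72), ([551.0, -300.0, -3.0], 0.58)]
scene cover [([338.0, 222.0, 0.0], 0.87), ([478.0, 242.0, -1.0], 0.72), ([192.0, 346.0, -1.0], 0.66), ([337.0, 15.0, -1.0], 0.56)]
scene battery [([759.0, 224.0, -6.0], 0.94), ([551.0, -299.0, -4.0], 0.58)]
scene disc_box [([792.0, -8.0, 0.0], 0.68)]
scene bit_case []
[[419.6, 0.0, 281.5], [0.0, 419.6, 216.0], [0.0, 0.0, 1.0]] [[0.868, 0.497, 0.009], [0.358, -0.611, -0.706], [-0.345, 0.616, -0.708]] [-429.0, -124.0, 1270.0]
top mount [([533.0, 49.0, -3.0], 0.85)]
top housing [([558.0, -297.0, 1.0], 0.9), ([439.0, 227.0, -1.0], 0.28)]
top cover [([337.0, 220.0, -4.0], 0.8), ([343.0, 13.0, -0.0], 0.71), ([187.0, 348.0, 3.0], 0.63), ([482.0, 244.0, 2.0], 0.59)]
top battery [([760.0, 222.0, -1.0], 0.65), ([754.0, -229.0, -0.0], 0.2)]
top disc_box [([791.0, -5.0, -1.0], 0.66)]
top bit_case [([753.0, -228.0, -3.0], 0.6)]
[[412.2, 0.0, 276.7], [0.0, 412.2, 219.9], [0.0, 0.0, 1.0]] [[-0.064, -0.998, -0.001], [-0.977, 0.062, -0.206], [0.205, -0.013, -0.979]] [33.0, 493.0, 1158.0]
{'intrinsics': array([[325.1922621 ,   0.        , 288.29507499],
       [  0.        , 325.1922621 , 205.13409375],
       [  0.        ,   0.        ,   1.        ]]), 'T_tool_cam': array([[-8.91039127e-04, -9.58431594e-01, -2.85321024e-01,
         8.05068501e+01],
       [ 9.99999549e-01, -7.60272333e-04, -5.69077243e-04,
         7.76560786e-01],
       [ 3.28499929e-04, -2.85321402e-01,  9.58431839e-01,
        -1.70555568e+02],
       [ 0.00000000e+00,  0.00000000e+00,  0.00000000e+00,
         1.00000000e+00]])}
```

View pics/top0.png

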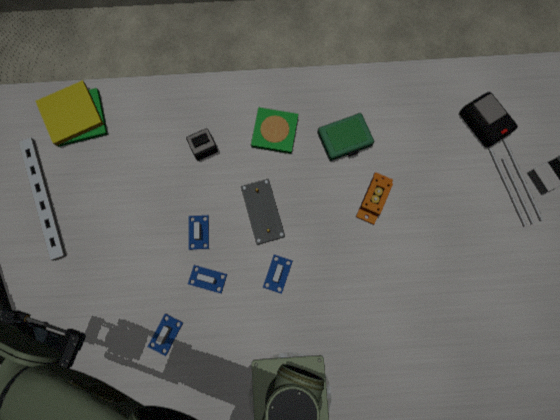

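View pics/scene0.png

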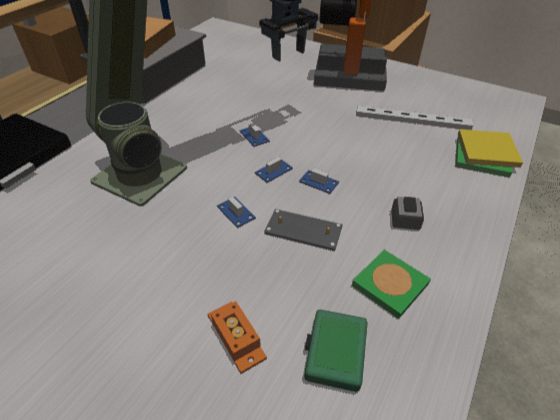

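The top view shows four blue covers, at (198,232), (207,278), (278,273) and (165,334). Their ranges from the base are about 538, 404, 340 and 396 mm. The one at (198,232) (scene picture (319,180)) is farthest, so it is the one meant. The housing is at (375,198) and the mount at (263,211). Next I'll measure the yaws and confirm with a crop.

```bash
cat > h.py <<'E'
from cell import *
import cv2,numpy as np
def ray(c,uv,obs=None):
    m=camera_model(c);K=m['intrinsics'];uv=np.asarray(uv,float).reshape(-1,2)
    xy=(uv-K[:2,2])/[K[0,0],K[1,1]]
    if c=='wrist':
        T=m['T_tool_cam'];r=np.linalg.norm(xy,axis=1,keepdims=True)
        d=np.hstack([xy/np.maximum(r,1e-9)*np.sin(r),np.cos(r)])
        R=obs['tcp_rot'];return R@T[:3,3]+obs['tcp_pos'],d@(R@T[:3,:3]).T
    d=np.hstack([xy,np.ones((len(xy),1))]);return -m['R'].T@m['t'],d@m['R']
def plane(c,uv,z,obs=None):
    o,d=ray(c,uv,obs);return o+d*((z-o[2])/d[:,2])[:,None]
def proj(c,X,obs=None):
    m=camera_model(c);K=m['intrinsics'];X=np.asarray(X,float).reshape(-1,3)
    if c=='wrist':
        T=m['T_tool_cam'];X=(X-obs['tcp_pos'])@obs['tcp_rot'];X=(X-T[:3,3])@T[:3,:3]
        r=np.linalg.norm(X[:,:2],axis=1,keepdims=True);xy=X[:,:2]/r*np.arctan2(r,X[:,2:])
    else:
        X=X@m['R'].T+m['t'];xy=X[:,:2]/X[:,2:]
    return xy*K[0,0]+K[:2,2]
def rect(c,mask,z,obs=None):
    n,l,st,ce=cv2.connectedComponentsWithStats(mask.astype(np.uint8));out=[]
    for i in range(1,n):
        if st[i,4]<150: continue
        p=plane(c,np.argwhere(l==i)[:,::-1],z,obs)[:,:2]
        (x,y),(w,h),a=cv2.minAreaRect(p.astype(np.float32))
        if w<h: a+=90
        out.append((np.round(ce[i]).tolist(),round(x,1),round(y,1),round(max(w,h)),round(min(w,h)),round((a+90)%180-90,1)))
    return out
E
python3 - <<'E'
from h import *
im=cv2.imread('pics/top0.png');hsv=cv2.cvtColor(im,cv2.COLOR_BGR2HSV)
H,S,V=[hsv[...,i].astype(int) for i in range(3)]
box=np.zeros(im.shape[:2],bool);box[170:350,130:420]=1
print('blue');[print(r) for r in rect('top',box&(H>100)&(H<130)&(S>130),6)]
print('orange');[print(r) for r in rect('top',box&(H<20)&(S>150),20)]
b2=np.zeros_like(box);b2[170:255,230:300]=1
print('mount');[print(r) for r in rect('top',b2&(V<100),12)]
print('median bg',np.median(V[box]))
a=cv2.resize(im[170:310,150:310],None,fx=3.5,fy=3.5,interpolation=3)
b=cv2.resize(im[160:240,340:410],None,fx=3.5,fy=3.5,interpolation=3)
c=np.zeros((a.shape[0],a.shape[1]+b.shape[1],3),np.uint8);c[:,:a.shape[1]]=a;c[:b.shape[0],a.shape[1]:]=b
cv2.imwrite('pics/crop1.png',c)
E
```

```text
blue
([198.0, 232.0], 482.0, 241.6, 100, 55, -1.7)
([277.0, 274.0], 341.4, 9.7, 100, 57, -22.5)
([208.0, 279.0], 339.4, 218.0, 101, 56, 70.9)
([166.0, 333.0], 189.5, 343.4, 101, 57, -28.7)
orange
([375.0, 198.0], 549.5, -301.3, 153, 62, -28.3)
mount
([262.0, 212.0], 532.8, 43.2, 195, 92, 12.0)
median bg 121.0
```

View pics/crop1.png

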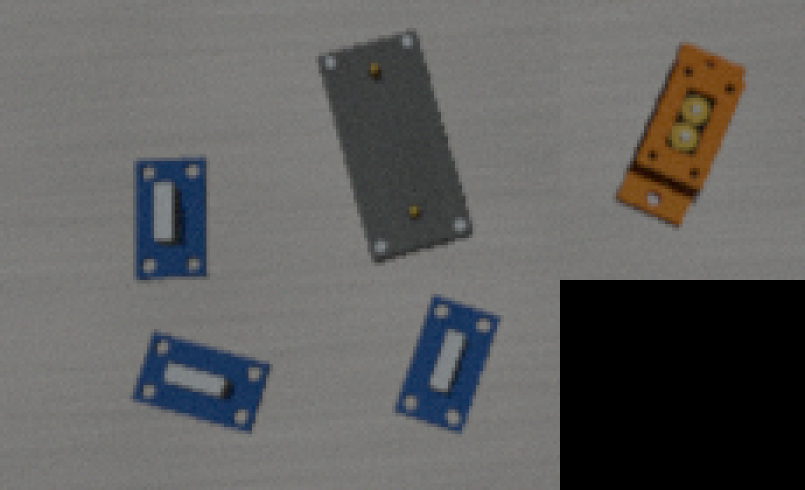

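The crop confirms it: the cover meant is at crop (170,215). The two others in the crop, at (202,382) and (448,363), are nearer the base, and so is the fourth, which lies off the crop. Yaws are about -1.7° for the cover, -28.3° for the housing and 12° for the mount. I'm going over the housing.

>>> jog_arm:
  linear:
    - [34,-83.4,-6]
    - [34,-83.4,-6]
    - [34,-83.4,-6]
    - [34,-83.4,-6]
    - [34,-83.4,-6]
    - [34,-83.4,-6]
    - [34,-83.4,-6]
    - [34,-83.4,-6]
    - [34,-83.4,-6]
    - [34,-83.4,-6]
    - [34,-83.4,-6]
    - [34,-83.4,-6]
    - [34,-83.4,-6]
    - [34,-83.4,-6]
    - [34,-83.4,-6]
    - [34,-83.4,-6]
    - [34,-83.4,-6]
    - [34,-83.4,-6]
  roll: [-0.12,-0.12,-0.12,-0.12,-0.12,-0.12,-0.12,-0.12,-0.12,-0.12,-0.12,-0.12,-0.12,-0.12,-0.12,-0.12,-0.12,-0.12]
  hand: [0,0,0,0,0,0,0,0,0,0,0,0,0,0,0,0,0,0]

```text
clock: 2.95
tcp_pos: [550.8, -297.8, 154.4]
tcp_rot: [[-0.88, 0.475, 0.0], [0.475, 0.88, 0.0], [0.0, 0.0, -1.0]]
force: [-0.4, -0.0, -0.2]
opening: 91.2
```

Run:
```python
from h import *
s=get_obs();im=grab_frame('wrist');cv2.imwrite('pics/w1.png',im)
print(s['clock'],s['tcp_pos'],np.degrees(np.arctan2(s['tcp_rot'][1,0],s['tcp_rot'][0,0])),s['qpos'])
hsv=cv2.cvtColor(im,cv2.COLOR_BGR2HSV);H,S,V=[hsv[...,i].astype(int) for i in range(3)]
for z in (0,10,45): print(z,rect('wrist',(H<20)&(S>150),z,s))
for t in ['housing','thread0','thread2']: print(t,[(np.round(d['centre'],1).tolist(),round(d['conf'],2)) for d in mark_of(t,'wrist')])
```

```text
2.95 [ 550.75509455 -297.77232314  154.42655834] 151.663790786895 [-2.94604464e+01  2.51839171e+01  8.77589879e+01  1.94254715e-02
  6.70612199e+01 -9.11318083e+01]
0 [([286.0, 199.0], 556.2, -300.5, 160, 69, -28.4), ([483.0, 329.0], 868.9, -141.3, 84, 34, 61.8), ([387.0, 343.0], 798.7, -281.6, 55, 27, 62.4)]
10 [([286.0, 199.0], 553.8, -299.2, 155, 67, -28.4), ([483.0, 329.0], 856.9, -144.9, 81, 33, 61.8), ([387.0, 343.0], 788.9, -280.9, 53, 26, 62.4)]
45 [([286.0, 199.0], 545.7, -294.7, 138, 59, -28.4), ([483.0, 329.0], 815.0, -157.6, 72, 29, 61.8), ([387.0, 343.0], 754.6, -278.4, 47, 23, 62.4)]
housing [([552.4, -301.0, 1.8], 0.82)]
thread0 [([507.4, -295.1, 43.2], 0.58), ([599.3, -299.0, 45.1], 0.55)]
thread2 [([507.4, -295.1, 43.2], 0.58), ([599.3, -299.0, 45.1], 0.55)]
```

View pics/w1.png

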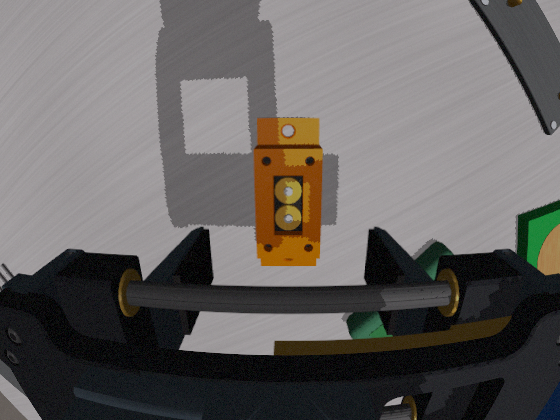

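The wrist picture shows the housing between the fingers, with threads at about (267,161), (310,161), (268,248) and (308,248) and a foot hole at (288,131). I'll use those thread pixels to refine.

Run:
```python
from h import *
s=get_obs()
p=plane('wrist',[(266.5,161),(310,161),(268,248),(308.5,248)],45,s)[:,:2]
print(p,p.mean(0)); 
a=p[:2].mean(0)-p[2:].mean(0);print(np.degrees(np.arctan2(a[1],a[0])),np.linalg.norm(a),np.linalg.norm(p[0]-p[1]),np.linalg.norm(p[2]-p[3]))
h=plane('wrist',[(288,131)],10,s)[0,:2];u=a/np.linalg.norm(a);print(h,'centre from foot hole',h-65*u)
print('tool-frame offset',(p.mean(0)-s['tcp_pos'][:2])@s['tcp_rot'][:2,:2])
```

```text
[[ 509.54852535 -296.72983373]
 [ 527.54281081 -263.45477136]
 [ 581.75936188 -335.96497362]
 [ 599.90148944 -302.40979683]] [ 554.68804687 -299.63984389]
151.59333962097907 82.17975217836836 37.82887898075541 38.145598451857715
[ 497.38463498 -268.93398877] centre from foot hole [ 554.55819803 -299.85620874]
tool-frame offset [-3.8245004   0.62845483]
```

>>> jog_arm:
  linear:
    - [0.4,-0.2,-4]
    - [0.4,-0.2,-8]
    - [0.4,-0.2,-12]
    - [0.4,-0.2,-14.3]
    - [0.4,-0.2,-14.3]
    - [0.4,-0.2,-14.3]
    - [0.4,-0.2,-14.3]
    - [0.4,-0.2,-14.3]
    - [0.4,-0.2,-14.3]
    - [0.4,-0.2,-14.3]
    - [0.4,-0.2,-14.3]
    - [0.4,-0.2,-14.3]
  roll: [0,0,0,0,0,0,0,0,0,0,0,0]
  hand: [0,0,0,0,0,1,1,1,1,1,1,1]
  force: 40

```text
clock: 4.65
tcp_pos: [555.6, -301.2, 11.9]
tcp_rot: [[-0.88, 0.476, 0.001], [0.476, 0.88, -0.0], [-0.001, 0.0, -1.0]]
force: [-0.3, 1.7, 5.6]
opening: 59.7
```

Gripped: the opening of 59.7 mm matches the 60 mm body. Next I lift and carry to one side of the mount to view the pins past the housing.

>>> jog_arm:
  linear:
    - [0,0,2]
    - [0,0,5]
    - [0,0,9]
    - [1,3,12]
    - [3,7,12]
    - [5,11,12]
    - [6.5,15,12]
    - [8,19,12]
    - [9,22,12]
    - [9.2,23.8,12]
    - [9.2,23.8,12]
    - [9.2,23.8,12]
  roll: [0,0,0,0.05,0.15,0.3,0.45,0.6,0.68,0.705,0.705,0.705]
  hand: [1,1,1,1,1,1,1,1,1,1,1,1]

```text
clock: 6.15
tcp_pos: [646.3, -64.3, 130.4]
tcp_rot: [[-0.978, -0.207, -0.001], [-0.207, 0.978, -0.001], [0.002, -0.001, -1.0]]
force: [-1.2, -0.9, -7.3]
opening: 60.1
```

Run:
```python
from h import *
s=get_obs();im=grab_frame('wrist');cv2.imwrite('pics/w2.png',im)
import pickle;pickle.dump(s,open('s2.pkl','wb'))
print(s['clock'],s['tcp_pos'],np.degrees(np.arctan2(s['tcp_rot'][1,0],s['tcp_rot'][0,0])),s['force'],s['opening'])
for t in ['mount','housing']: print(t,[(np.round(d['centre'],1).tolist(),round(d['conf'],2)) for d in mark_of(t,'wrist')])
for sg in (-65,65):
    q=np.radians(12);print(proj('wrist',[532+sg*np.cos(q),44+sg*np.sin(q),32],s))
```

```text
6.15 [646.30973003 -64.30570279 130.42608509] -168.08212339416772 [-1.23268298 -0.94339571 -7.27828765] 60.082813775111255
mount [([535.4, 44.9, -3.2], 0.66)]
housing [([642.8, -65.4, 119.8], 0.7)]
[[436.37239463  35.50710455]]
[[431.69765618 179.35296692]]
```

View pics/w2.png

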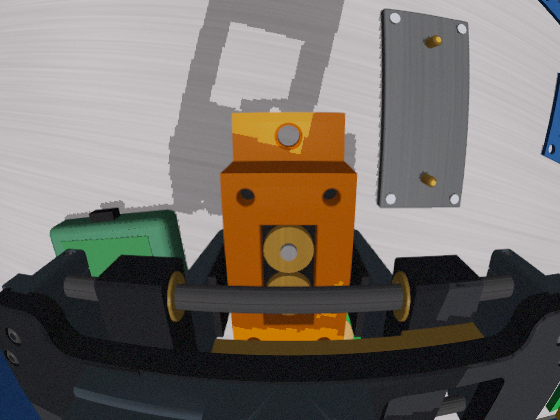

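The pins show at about (434,41) and (429,180). The held housing's foot hole is at (288,135) and its threads at (247,196) and (331,196). I'll compute mount and housing poses.

Run:
```python
from h import *
import pickle
s=pickle.load(open('s2.pkl','rb'));im=cv2.imread('pics/w2.png')
hsv=cv2.cvtColor(im,cv2.COLOR_BGR2HSV);H,S,V=[hsv[...,i].astype(int) for i in range(3)]
m=(H>8)&(H<32)&(S>110);m[:,:400]=0;m[:, 460:]=0;m[215:]=0
n,l,st,ce=cv2.connectedComponentsWithStats(m.astype(np.uint8))
P=[]
for i in range(1,n):
    if st[i,4]>25:
        print(st[i],ce[i]);P.append(plane('wrist',ce[i],22,s)[0,:2])
P=np.array(P);d=P[0]-P[1];print(P,'mid',P.mean(0),'len',np.linalg.norm(d),'yaw',np.degrees(np.arctan2(d[1],d[0])))
# mount outline
g=(S<60)&(V<125);g[:,:370]=0;g[:,475:]=0;g[215:]=0
print(rect('wrist',g,12,s))
mt=camera_model('top');ims=cv2.imread('pics/top0.png')
print('top pins',plane('top',[(150+375/3.5,170+71/3.5),(150+413/3.5,170+212/3.5)],28))
# held housing in tool frame: for trial underside heights
for zt in (130.4-11.9+45,):
    t=plane('wrist',[(246,197),(331.5,197)],zt,s);f=plane('wrist',[(288.5,135)],zt-35,s)
    R=s['tcp_rot'];print('tool coords',(t-s['tcp_pos'])@R,(f-s['tcp_pos'])@R, np.linalg.norm(t[0]-t[1]))
for n_ in range(1): pass
cv2.imwrite('pics/c2.png',cv2.resize(np.hstack([im[10:215,370:480],im[100:305,215:365]]),None,fx=2.9,fy=2.9,interpolation=3))
```

```text
[426  35  16  13 142] [433.03521127  41.30985915]
[421 174  15  13 138] [428.15942029 179.75362319]
[[471.50322673  32.33728002]
 [597.8238993   59.09722968]] mid [534.66356301  45.71725485] len 129.12399941555813 yaw -168.03920950722187
[([422.0, 110.0], 535.0, 44.0, 188, 93, 11.9)]
top pins [[594.41344793  54.98941963  28.        ]
 [468.19364567  29.47265248  28.        ]]
tool coords [[ 42.9791092  -18.29302792 -32.99457439]
 [ 42.95563124  19.38322237 -33.01397042]] [[67.44335115  0.46112029  2.03568001]] 37.67626259202488
```

View pics/c2.png

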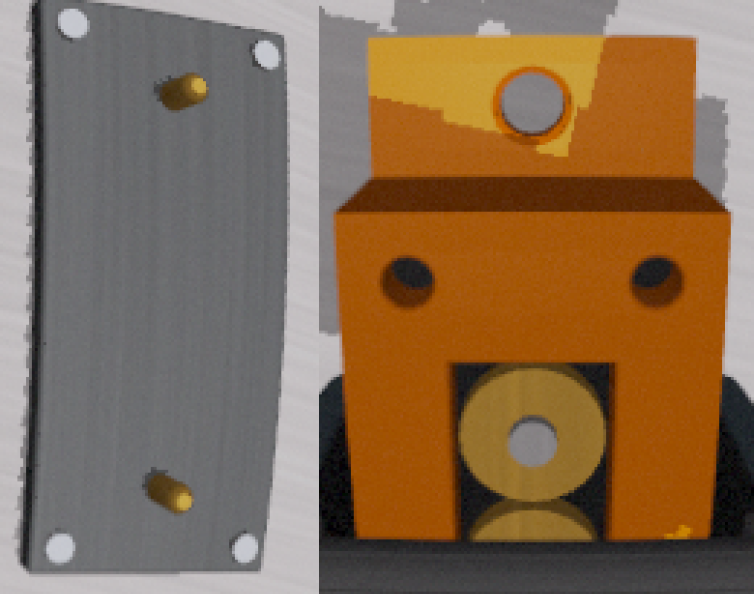

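Mount from the pins: centre (534.7, 45.6), yaw 11.95°, pin spacing 129.1 mm (130 nominal). Housing centre in the tool frame is about (+2.1, +0.45). I'll go above the pins and check through the foot hole before lowering.

>>> jog_arm:
  linear:
    - [-2,2,0]
    - [-5,5,0]
    - [-8,8,0]
    - [-10,10,-1]
    - [-10.9,10.9,-3]
    - [-10.95,11,-5]
    - [-10.95,11,-6.5]
    - [-10.95,11,-7.2]
    - [-10.95,11,-7.2]
    - [-10.95,11,-7.2]
    - [-10.95,11,-7.2]
  roll: [0,0,0,0,0,0,0,0,0,0,0]
  hand: [1,1,1,1,1,1,1,1,1,1,1]

```text
clock: 7.68
tcp_pos: [538.1, 46.8, 59.6]
tcp_rot: [[-0.978, -0.208, 0.001], [-0.208, 0.978, 0.0], [-0.001, -0.0, -1.0]]
force: [0.0, -0.8, -6.7]
opening: 59.8
```

Run:
```python
from h import *
s=get_obs();im=grab_frame('wrist');cv2.imwrite('pics/w3.png',im)
print(s['clock'],s['tcp_pos'],np.degrees(np.arctan2(s['tcp_rot'][1,0],s['tcp_rot'][0,0])),s['force'],s['opening'])
q=np.radians(11.95);c=np.array([534.7,45.6]);u=np.array([np.cos(q),np.sin(q)])
print('expected near pin tip px',proj('wrist',[*(c-65*u),32],s),'hole top',proj('wrist',s['tcp_pos']+s['tcp_rot']@[67.2,.45,2],s))
a=im[90:190,220:360]
cv2.imwrite('pics/c3.png',cv2.resize(a,None,fx=5,fy=5,interpolation=3))
```

```text
7.675 [538.0642601   46.83784918  59.59280894] -168.0230997549504 [ 0.03329438 -0.79701843 -6.65592269] 59.82977252616448
expected near pin tip px [[286.93608759 130.07289749]] hole top [[288.48218403 135.46055495]]
```

View pics/c3.png

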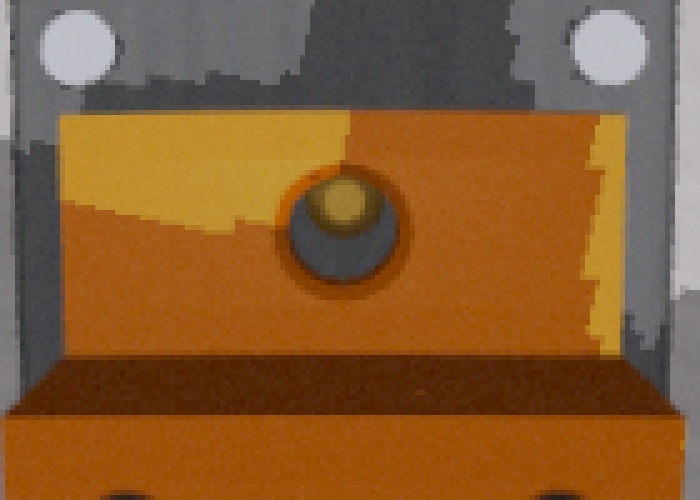

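Through the foot hole, the pin tip is at about (289,130) and the hole's rim is centred at about (288.6,136.4). I'll turn that into an offset.

Run:
```python
from h import *
s=get_obs();im=cv2.imread('pics/w3.png')
R=s['tcp_rot'];p=s['tcp_pos']
tip=plane('wrist',[(220+345/5,90+201/5)],32,s)[0]
hole=plane('wrist',[(220+343/5,90+232/5)],p[2]-11.9+10,s)[0]
hb=plane('wrist',[(220+342.5/5,90+228/5)],p[2]-11.9,s)[0]
for n,x in (('tip',tip),('hole',hole),('holebottom',hb)): print(n,x,(x-p)@R)
print('move world mm',tip-hole, tip-hb)
```

```text
tip [470.78186404  33.4335734   32.        ] [68.50928406  0.76862188 27.43129329]
hole [472.56593311  33.55038796  57.6057827 ] [66.71199038  0.51175305  1.82745745]
holebottom [472.90788227  33.57078776  47.6057827 ] [66.38412693  0.46103921 11.8278214 ]
move world mm [ -1.78406906  -0.11681457 -25.6057827 ] [ -2.12601823  -0.13721437 -15.6057827 ]
```

>>> jog_arm:
  linear:
    - [-0.19,-0.03,0]
    - [-0.19,-0.03,0]
    - [-0.19,-0.03,-0.6]
    - [-0.19,-0.03,-1.1]
    - [-0.19,-0.03,-1.5]
    - [-0.19,-0.03,-1.8]
    - [-0.19,-0.03,-2.1]
    - [-0.19,-0.03,-2.4]
    - [-0.19,-0.03,-2.4]
  roll: [0,0,0,0,0,0,0,0,0]
  hand: [1,1,1,1,1,1,1,1,1]

```text
clock: 8.85
tcp_pos: [535.4, 46.6, 34.7]
tcp_rot: [[-0.978, -0.208, -0.001], [-0.208, 0.978, 0.0], [0.001, 0.0, -1.0]]
force: [0.6, 0.2, -7.3]
opening: 59.9
```

>>> jog_arm:
  linear:
    - [0,0,-0.3]
    - [0,0,-0.6]
    - [0,0,-0.8]
    - [0,0,-0.95]
    - [0,0,-1.05]
    - [0,0,-1.1]
    - [0,0,-1.1]
  roll: [0,0,0,0,0,0,0]
  hand: [1,1,1,1,1,1,1]

```text
clock: 9.72
tcp_pos: [535.7, 46.6, 24.0]
tcp_rot: [[-0.978, -0.208, 0.0], [-0.208, 0.978, 0.0], [-0.0, 0.0, -1.0]]
force: [-0.0, -0.2, -6.1]
opening: 59.7
```

>>> jog_arm:
  linear:
    - [0,0,-0.06]
    - [0,0,-0.12]
    - [0,0,-0.12]
  roll: [0,0,0]
  hand: [1,1,1]

```text
clock: 10.1
tcp_pos: [535.7, 46.6, 23.9]
tcp_rot: [[-0.978, -0.208, 0.001], [-0.208, 0.978, 0.0], [-0.001, 0.0, -1.0]]
force: [-3.6, -0.3, 5.9]
opening: 59.9
```

Contact came at exactly the seated height. Now I release and rise.

>>> jog_arm:
  linear:
    - [0,0,0]
    - [0,0,0]
    - [0,0,0]
    - [0,0,0]
    - [0,0,0]
    - [0,0,4]
    - [0,0,8]
    - [0,0,12]
    - [0,0,14]
    - [0,0,14]
    - [0,0,14]
  roll: [0,0,0,0,0,0,0,0,0,0,0]
  hand: [0,0,0,0,0,0,0,0,0,0,0]

```text
clock: 11.48
tcp_pos: [534.9, 46.5, 161.7]
tcp_rot: [[-0.978, -0.208, -0.002], [-0.208, 0.978, -0.0], [0.002, 0.0, -1.0]]
force: [0.2, 0.4, -0.8]
opening: 90.8
```

```bash
cat >> h.py <<'E'
def darkholes(im,lo,hi,thr,inv=True):
    g=cv2.GaussianBlur(cv2.cvtColor(im,cv2.COLOR_BGR2GRAY),(3,3),0)
    m=((g<thr) if inv else (g>thr)).astype(np.uint8)
    n,l,st,ce=cv2.connectedComponentsWithStats(m)
    return [(np.round(ce[i],1).tolist(),int(st[i,4])) for i in range(1,n) if lo<=st[i,4]<=hi]
E
python3 - <<'E'
from h import *
s=get_obs();im=grab_frame('wrist');cv2.imwrite('pics/w4.png',im)
import pickle;pickle.dump(s,open('s4.pkl','wb'))
print(s['clock'],s['tcp_pos'],np.degrees(np.arctan2(s['tcp_rot'][1,0],s['tcp_rot'][0,0])),s['force'],s['opening'])
for t in ['mount','housing','thread0']: print(t,[(np.round(d['centre'],1).tolist(),round(d['conf'],2)) for d in mark_of(t,'wrist')])
E
```

```text
11.475 [534.88373451  46.52370899 161.660713  ] -168.01449105144184 [ 0.24232109  0.39849153 -0.84171096] 90.78776350489869
mount []
housing [([534.4, 49.1, 14.6], 0.86)]
thread0 [([566.9, 73.6, 56.2], 0.93), ([498.3, 24.3, 55.9], 0.6)]
```

View pics/w4.png

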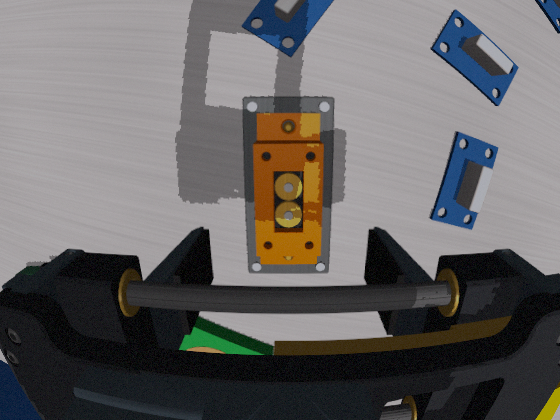

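The housing is seated on the plate, with threads at about (266.5,156), (311,156), (268,245) and (310,245). The target cover is at (468,180). I'm moving over it.

>>> jog_arm:
  linear:
    - [-1.5,5,0]
    - [-3,10,0]
    - [-4.5,15,0]
    - [-5.3,19.5,0]
    - [-5.3,19.5,-1]
    - [-5.3,19.5,-1]
    - [-5.3,19.5,-1]
  roll: [-0.1,-0.2,-0.24,-0.24,-0.24,-0.24,-0.24]
  hand: [0,0,0,0,0,0,0]

```text
clock: 12.55
tcp_pos: [482.8, 240.5, 152.5]
tcp_rot: [[-0.999, 0.032, -0.001], [0.032, 0.999, -0.001], [0.001, -0.001, -1.0]]
force: [0.3, -0.5, 0.1]
opening: 90.9
```

Run:
```python
from h import *
import pickle
s4=pickle.load(open('s4.pkl','rb'));im4=cv2.imread('pics/w4.png')
s=get_obs();im=grab_frame('wrist');cv2.imwrite('pics/w5.png',im);pickle.dump(s,open('s5.pkl','wb'))
print(s['clock'],s['tcp_pos'],np.degrees(np.arctan2(s['tcp_rot'][1,0],s['tcp_rot'][0,0])))
sub=im4[140:260,250:330];h=[([250+a[0],140+a[1]],n) for a,n in darkholes(sub,15,90,50)];print('threads',h)
hsv=cv2.cvtColor(im,cv2.COLOR_BGR2HSV);H,S,V=[hsv[...,i].astype(int) for i in range(3)]
m=(H>100)&(H<130)&(S>130);m[:, :200]=0;m[:,380:]=0;m[300:]=0
print(rect('wrist',m,6,s))
n,l,st,ce=cv2.connectedComponentsWithStats((~m).astype(np.uint8))
print('cover holes',[(np.round(ce[i],1).tolist(),int(st[i,4])) for i in range(1,n) if 20<st[i,4]<5000])
print([(np.round(d['centre'],1).tolist(),round(d['conf'],2)) for d in mark_of('cover','wrist')])
```

```text
12.55 [482.80934463 240.46484774 152.48724947] 178.15590342583997
threads [([265.7, 156.2], 53), ([310.2, 155.9], 59), ([298.5, 174.5], 55), ([277.4, 174.7], 55), ([276.7, 200.6], 90), ([299.3, 201.1], 81), ([267.5, 244.6], 31), ([308.8, 244.6], 34)]
[([265.0, 51.0], 339.8, 221.6, 103, 60, 70.8), ([292.0, 187.0], 482.3, 244.0, 103, 59, -1.3)]
cover holes [([229.8, 21.8], 97), ([261.4, 44.3], 1289), ([309.8, 43.1], 111), ([218.3, 56.9], 106), ([298.1, 78.9], 129), ([271.7, 150.6], 123), ([310.2, 150.4], 120), ([291.4, 196.8], 1042), ([273.5, 228.6], 91), ([309.7, 228.4], 89)]
[([342.8, 11.6, 3.3], 0.88), ([479.8, 244.9, -0.4], 0.76), ([336.9, 226.0, -1.0], 0.75)]
```

View pics/w5.png

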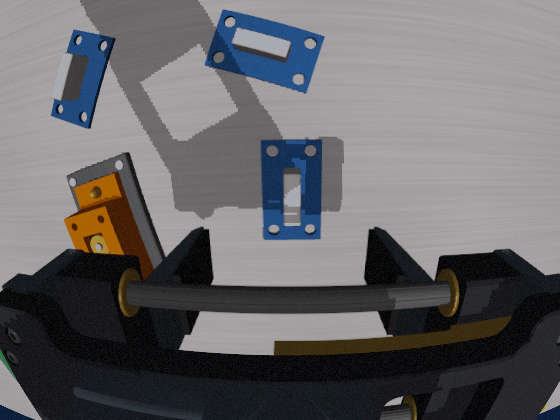

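The target cover is at (291,190), with holes at (272,151), (310,150), (273.5,229) and (310,228). The other two covers are nearer the base. I'll compute poses from the holes.

Run:
```python
from h import *
import pickle
for f,px,z in (('s4.pkl',[(265.7,156.2),(310.2,155.9),(267.5,244.6),(308.8,244.6)],57),('s5.pkl',[(271.7,150.6),(310.2,150.4),(273.5,228.6),(309.7,228.4)],3)):
    s=pickle.load(open(f,'rb'));p=plane('wrist',px,z,s)[:,:2];a=p[:2].mean(0)-p[2:].mean(0);c=p.mean(0)
    print(f,'centre',c,'yaw',np.degrees(np.arctan2(a[1],a[0])),'len',np.linalg.norm(a),'w',np.linalg.norm(p[0]-p[1]),np.linalg.norm(p[2]-p[3]),'in tool',(c-s['tcp_pos'][:2])@s['tcp_rot'][:2,:2])
```

```text
s4.pkl centre [533.42447611  46.46633928] yaw -167.9512703870742 len 81.58012654471865 w 37.94968536634639 38.07043128533923 in tool [1.4393576  0.24691575]
s5.pkl centre [482.45841682 243.85653879] yaw 178.70239584870717 len 81.95576597247198 w 38.039344880913866 38.09006405046675 in tool [0.45989059 3.37864125]
```

>>> jog_arm:
  linear:
    - [0,0.34,-4]
    - [0,0.34,-8]
    - [0,0.34,-12]
    - [0,0.34,-14.1]
    - [0,0.34,-14.1]
    - [0,0.34,-14.1]
    - [0,0.34,-14.1]
    - [0,0.34,-14.1]
    - [0,0.34,-14.1]
    - [0,0.34,-14.1]
    - [0,0.34,-14.1]
    - [0,0.34,-14.1]
    - [0,0.34,-14.1]
    - [0,0.34,-14.1]
  roll: [0.01,0.01,0.01,0.01,0.01,0.01,0.01,0.01,0.01,0.01,0.01,0.01,0.01,0.01]
  hand: [0,0,0,0,0,1,1,1,1,1,1,1,1,1]
  force: 35

```text
clock: 14.4
tcp_pos: [482.6, 244.8, 11.7]
tcp_rot: [[-1.0, 0.021, -0.0], [0.021, 1.0, -0.0], [0.0, -0.0, -1.0]]
force: [-0.3, -0.5, -0.2]
opening: 15.5
```

>>> jog_arm:
  linear:
    - [0,0,2]
    - [0,0,5]
    - [0.5,-2,9]
    - [1.5,-6,9.3]
    - [2.5,-10,9.3]
    - [3.5,-14,9.3]
    - [4.5,-17.5,9.3]
    - [5,-19.4,9.3]
    - [5.1,-19.8,8.5]
    - [5.1,-19.8,7.6]
    - [5.1,-19.8,7.3]
    - [5.1,-19.8,7.3]
    - [5.1,-19.8,7.3]
  roll: [0,0,0,0.05,0.1,0.16,0.2,0.231,0.231,0.231,0.231,0.231,0.231]
  hand: [1,1,1,1,1,1,1,1,1,1,1,1,1]

```text
clock: 16.02
tcp_pos: [533.8, 47.5, 84.9]
tcp_rot: [[-0.978, -0.209, 0.0], [-0.209, 0.978, 0.0], [-0.0, 0.0, -1.0]]
force: [0.2, 0.3, -1.8]
opening: 16.0
```

Run:
```python
from h import *
import pickle
s=get_obs();im=grab_frame('wrist');cv2.imwrite('pics/w6.png',im);pickle.dump(s,open('s6.pkl','wb'))
print(s['clock'],s['tcp_pos'],np.degrees(np.arctan2(s['tcp_rot'][1,0],s['tcp_rot'][0,0])),s['opening'],s['force'])
for t in ['cover','housing']:print([(np.round(d['centre'],1).tolist(),round(d['conf'],2)) for d in mark_of(t,'wrist')])
cv2.imwrite('pics/c6.png',cv2.resize(im[100:300,190:390],None,fx=3,fy=3,interpolation=3))
```

```text
16.025 [533.75623818  47.46542219  84.94922574] -167.91595370180852 16.009474371014598 [ 0.23047514  0.3227009  -1.79019423]
[([533.7, 50.1, 73.7], 0.81), ([339.0, 221.7, -1.6], 0.63)]
[]
```

View pics/c6.png

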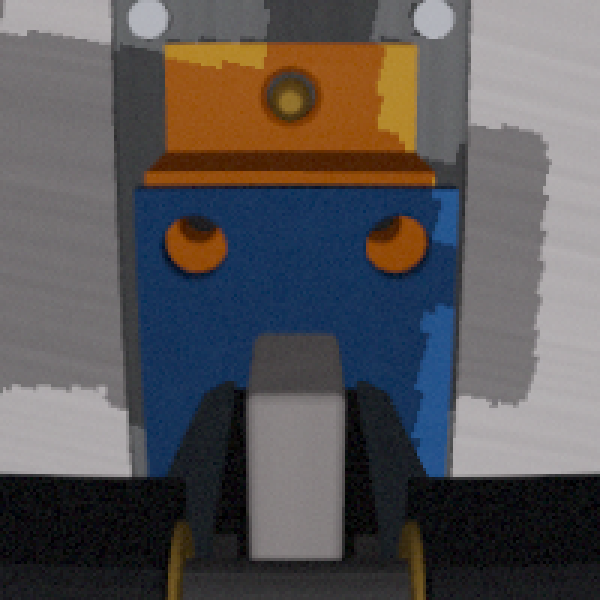

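The view shows the cover's near holes at about crop (196,244) and (396,244), with the threads partly visible through them. The foot-hole pin is at crop (290,99). I'll quantify the offset.

Run:
```python
from h import *
import pickle
s=pickle.load(open('s6.pkl','rb'));R,p=s['tcp_rot'],s['tcp_pos']
px=lambda l:[(190+a/3,100+b/3) for a,b in l]
h=plane('wrist',px([(196,244),(396,244)]),79.2,s);T=(h-p)@R;print('cover holes tool',T,'centre x',T[:,0].mean()-41,T[:,1].mean())
pin=plane('wrist',px([(290,101)]),32,s);t=(pin-p)@R;print('pin tool',t,'housing centre',t[0,0]-65,t[0,1])
c=np.array([533.42,46.47]);print('housing prior in tool',(c-p[:2])@R[:2,:2])
for dx in (-2,-1,0,1,2):
    X=p+(np.array([[41+.4+dx,-19,p[2]-57],[41+.4+dx,19,p[2]-57]]))@R.T
    print(dx,((proj('wrist',X,s)-[190,100])*3).round(1).tolist())
im=cv2.imread('pics/w6.png');print(darkholes(im[155:200,230:350],10,200,50))
sub=cv2.resize(im[165:195,240:340],None,fx=8,fy=8,interpolation=3);cv2.imwrite('pics/c7.png',sub)
```

```text
cover holes tool [[ 41.53530456 -18.01338597   5.72994847]
 [ 41.50712027  19.08028012   5.73185292]] centre x 0.5212124147405035 0.5334470780139515
pin tool [[64.62037042 -0.78454855 52.92062806]] housing centre -0.37962958091377175 -0.7845485477085662
housing prior in tool [ 0.53717557 -0.90297497]
-2 [[202.1, 231.2], [384.7, 231.0]]
-1 [[202.0, 226.5], [384.8, 226.3]]
0 [[201.8, 221.7], [384.9, 221.6]]
1 [[201.7, 217.0], [385.0, 216.9]]
2 [[201.6, 212.3], [385.1, 212.1]]
[([56.5, 0.0], 92)]
```

View pics/c7.png

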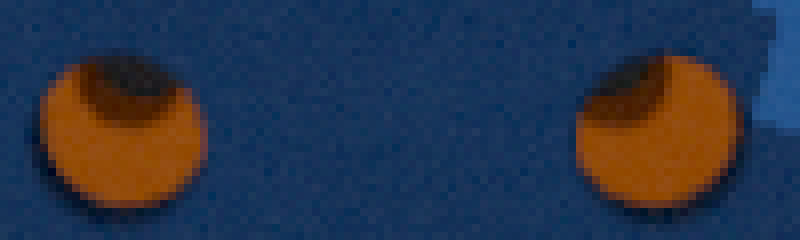

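The threads sit about (-0.6, -1.1) mm in tool axes from the cover holes, which is already inside tolerance. One small correction, then hold still.

>>> jog_arm:
  linear:
    - [0.04,-0.05,-0.05]
    - [0.08,-0.1,-0.1]
    - [0.08,-0.1,-0.1]
    - [0.08,-0.1,-0.1]
    - [0.08,-0.1,-0.1]
    - [0.08,-0.1,-0.1]
    - [0.08,-0.1,-0.1]
    - [0.08,-0.1,-0.1]
  roll: [0,0,0,0,0,0,0,0]
  hand: [1,1,1,1,1,1,1,1]

```text
clock: 17.18
tcp_pos: [534.4, 46.0, 83.8]
tcp_rot: [[-0.978, -0.209, -0.0], [-0.209, 0.978, 0.0], [-0.0, 0.0, -1.0]]
force: [-1.0, 1.2, -2.5]
opening: 15.8
```

Run:
```python
from h import *
s=get_obs();im=grab_frame('wrist');sc=grab_frame('scene')
print(s['clock'],s['tcp_pos'],s['opening'],s['force'],np.abs(s['joint_vel']).max())
a=cv2.resize(im[100:240,200:380],(540,420),interpolation=3)
b=cv2.resize(sc[160:260,240:360],(260,217));c=np.zeros((420,800,3),np.uint8);c[:,:540]=a;c[:217,540:]=b
cv2.imwrite('pics/c8.png',c)
```

```text
17.175 [534.4320966   46.00274552  83.78650672] 15.831490743524544 [-1.02638253  1.23376961 -2.4950104 ] 0.10657587290641882
```

View pics/c8.png

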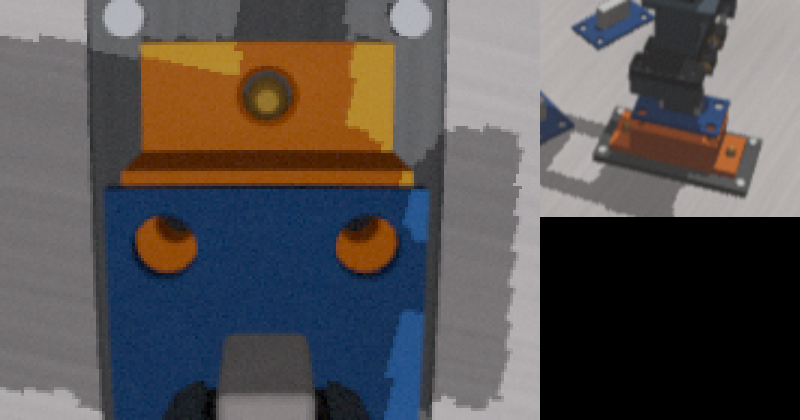

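The cover is level, its holes at crop (166,244) and (366,244), with the threads now symmetric behind them. The scene inset shows the housing seated and the cover hovering. Handing in.

```bash
python3 -c "
from cell import *
print(job_done())"
```

```text
the job is handed in; nothing more can be done
None
```

The housing is seated and released on the mounting plate. The gripper is holding the blue cover level and still, about 15 mm above it. I handed the job in at about 17.3 s, well under the 54 s limit; no verdict was reported.

- **Housing:** I checked the pin through the foot hole, then lowered the housing. It made contact at a TCP height of 23.9 mm, exactly the seated height. After release, the wrist camera showed it on the plate with the pin in the near foot hole; the far pin was not clearly in view.
- **Cover:** I used the one farthest from the base, about 540 mm away, and gripped its lug at 16 mm with a 35 N setting. Its underside is about 72 mm above the bench, so roughly 15 mm above the housing. I measured the holes about 1.3 mm off the threads, then corrected by that amount. The last picture shows the two near holes symmetric over their threads and clear of the housing. The two far holes were hidden by the gripper.
- **Disagreement:** Before lowering the housing, the mount position from the wide view and the view through the foot hole differed by about 1 mm sideways. I trusted the foot-hole view, and the pins went in with no force rise. The network's estimates of the housing and cover centres differed from my hole measurements by about 2.5–3 mm, within its stated 4 mm.
- **Bystanders:** The arm never went near the battery, disc box or bit case, but I did not measure their positions again at the end.

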